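Pass a tube rack through the freezer chute

ROBOT

A 6-joint arm with a two-finger parallel gripper is mounted at the origin on the work surface. World frame = base frame: x ahead of the robot, y to its left, z up, the work surface at z = 0. Lengths are in mm, angles in rad, forces in N, time in s.
With the tool pointing down it reaches from about 300 to 750 mm from the base axis. Payload 8.5 kg.
Tool frame: the origin (TCP) lies at the centre of the arm's flange, where the gripper is bolted on; the fingertips stand 173 mm ahead of it and the grasp point (between the pads) lies robot.hold_point_z ahead of it (robot.hold_point_z is the distance from the TCP to the grasp point, in mm); z points along the fingers, y is the line along which they close (so a half turn about z gives the same grasp; the last joint's range is limited). The gripper opens to 85 mm and grips with 20 to 120 N. Pads are 22 mm wide; open, the fingers measure 114 mm over their backs; the gripper's body (76 mm by 85 mm) begins 54 mm behind the grasp point. The pads swing forward as they close: fully open they stand 13 mm farther back than shut.
Start: joints at [1.134, 0.381, 1.297, -0, 1.464, -0.215], TCP at [120.985, 536.511, 404.722] pointing down, gripper open.
Joint ranges: [-3.11, 3.11], [-0.89, 2.33], [0.22, 2.48], [-1.42, 4.56], [0.17, 2.85], [-2.88, 2.88]. Speed limits (rad/s): [2.39, 2.39, 3.14, 3.14, 3.14, 3.14].

INTERFACE

Orientations are given as a unit quaternion [w, x, y, z].
In Python, from workcell import robot, eyes gives the robot as it stands.
- The arm moves only by the shell command python3 -m inch 'ROWS' [FORCE]. ROWS is text: rows parted by semicolons, each of 7 numbers parted by spaces: the turn, a rotation vector about the world's x, y, z in degrees, then the shift along the world's x, y, z in m, then the finger opening in m, from 0 to 0.0854. In form: ax ay az tx ty tz hand; .... A call has 1 to 5 rows; each row is the pose to reach, as a shift and turn from the pose commanded when the call began; what a row does not reach only later rows make up. A row lasts 1/8 s, in which the tool goes at most 62.5 mm and 10.7 degrees, less where a joint would pass 70% of its speed; a pose out of reach is approached as far as the arm can. A call with a gripper value outside its range is refused whole. The fingers move at their own pace and stop on an object; FORCE is the grip in N (left out, the last holds). Time passes only in rows, so rows that repeat a pose let the fingers close. It gives the time, the measured TCP pose, the force, the opening and the grip force at its end, in the units of the state.
- robot.get_state(): the state, without advancing time (a new reading comes with each control period).
- eyes.read_camera(name): name is "scene" or "side" or "wrist"; returns a dict with "pixels" (480x640x3 uint8, blue, green, red), "range_z" (480x640 float32, mm along the optical axis (not along the pixel's ray), 0 where there is no reading), "fx", "fy", "cx", "cy" (pixels), "rvec" (rotation vector, rad) and "tvec" (3), from world to camera coordinates, as OpenCV has them. Camera axes: x right, y down, z forward; pixel columns grow to the right and rows downward; lengths in mm; the calibration is good to about 2 mm. The wrist camera is an equidistant fisheye: a pixel r from the principal point sees the ray r / f radians off the axis. A picture is of the moment at which its call begins.
- robot.job_done(): hands the job in; it is judged then, once.
The state is a dict: "t": time; "joint_positions": joint angles; "qd": joint speeds; "joint_torque": joint torques, N m; "tcp_pos": TCP position; "tool_rot": TCP orientation; "wrist_force": force on the tool from outside, world axes, zero at the start; "torque": the same for the moment, N m; "opening": finger opening in mm; "finger_force": force on a finger pad.
Only numpy, scipy, OpenCV 4.12 (cv2) and the standard library are available. Lean on these libraries where they do the work, as an engineer would, in place of code of your own. Each camera call takes 0.05 s, during which the arm holds its last target. There are 200 camera calls.

TASK

Press the yellow bar down with one fingertip to hold the red gate open, and while holding it push the green tube rack along the chute with the other finger until the whole rack is past the gate; then let go so that the gate springs shut behind it. Push only: do not lift or tip the rack, do not let the gate up while the rack is over it, and leave everything else where it stands.

Things in the scene. Friction and masses are not known exactly. Their poses are not given: they have to be found in the camera images.
- chute: fixed steel chute. Origin: on the table, under the gate, midway between the guide walls. x = pushing direction, level; y = towards the yellow bar's side; z up. Running floor 42 mm above the table, x -205 (open entry) to +131 mm (blue end stop). Walls 6 mm thick, inner faces at y = -33 and +33, tops 62 mm above the table. Base plate 6 mm thick, x -215 to 140, y -105 to 160 mm
- rack: green tube rack with white caps, 90 mm long (its x, along the chute), 62 mm wide, 47 mm tall, 0.15 to 0.31 kg, standing in the chute before the gate; it slides on the chute floor. Origin: centre of its underside. It is wholly past the gate when its origin lies at x above 49 mm in the chute's frame
- gate (a joint): red drop gate, a blade 8 mm thick (chute x -4 to 4 mm), one rigid lever with the yellow bar. 0 rad: shut, its top 20 to 35 mm above the chute floor; the rack cannot push it open. 0.26 rad: fully open (stop), blade 9 mm below the floor; from 0.21 the rack passes. A spring shuts it when the bar is let go: pressing at bar_mid takes about 3 N at first, 6 N at the stop, 19 mm of travel
- bar_mid (a point): middle of the top face of the yellow hold-down bar beside the chute (moves with it), at chute x = -85, y = 73 mm. The bar spans x -220 to 50, y 46 to 100 mm; a fingertip can slide along it. Fully pressed it is level, its top 56 mm above the table (14 mm above the chute floor); released it slopes up towards the chute, 75 mm high here, 82 mm at its inner edge
- gate_edge (a point): middle of the gate blade's top edge, moving with it; at chute x = 0, y about 0
- hinge (a point): fixed point on the hinge axis of gate and bar, at chute x = 0, y = 146 mm, 50 mm above the table; the axis is parallel to the chute's x, a steel tube 12 mm thick
- bay (a point): fixed point on the chute floor, in the middle of the width, 68 mm past the gate: the middle of the rack's place beyond the gate
- vial_orange: glass vial with an orange cap, 28 mm across, 60 mm tall, standing on the chute's base plate, on the side away from the yellow bar. Leave alone
- vial_blue: the same with a blue cap. Leave alone
- cryobox: closed square freezer box, blue with a white lid, 136 x 136 x 52 mm. Leave alone
- spare_rack: orange tube rack with yellow caps, 90 x 62 x 47 mm, on the table. Leave alone
- wash_bottle: white bottle with a red cap, 66 mm across, 170 mm tall. Leave alone
- spatula: lab spatula, 180 mm long, lying on the table. Leave alone
- beaker: open glass beaker, 72 mm across, 90 mm tall. Leave alone
Things that resemble listed ones, but are neither listed nor needed, are in the scene too. Of the things that look like the rack, the larger one is meant.

How it is judged:
By the outcome, as a careful person would: the job done as asked, in the order asked, and still so for the second after the job is handed in, with the robot touching nothing.
It also fails if it takes over 38 s, if anything falls off the work surface, if the arm or the gripper's body presses on something with over 40 N, if the wrist force passes 120 N, or if a joint passes its speed limit or range.

## Working session

There is one attempt and no reset: what is moved stays moved. The work goes in short steps, Python scripts to look and compute and a shell command to move; the robot and the scene stay as the last step left them, time stands still between calls to the robot, and variables do not carry over. Pictures are saved under pics/ and viewed, at most 10 in all, crops included, and the job is handed in when it is done.

```bash
mkdir -p pics; ls; cat > h.py <<'E'
import numpy as np, cv2
from workcell import robot, eyes
def cam(n):
    c=eyes.read_camera(n); c['R']=cv2.Rodrigues(np.array(c['rvec'],float))[0]; c['t']=np.array(c['tvec'],float).ravel(); return c
def pts(c):
    v,u=np.mgrid[0:480,0:640]; z=c['range_z']; 
    p=np.stack([(u-c['cx'])/c['fx']*z,(v-c['cy'])/c['fy']*z,z],-1)
    return (p-c['t'])@c['R']
E
python3 - <<'E'
from h import *
for n in('scene','side'):
    c=cam(n); cv2.imwrite(f'pics/{n}0.png',c['pixels']); np.savez(f'{n}0.npz',**c)
    print(n,-c['R'].T@c['t'],(c['range_z']>0).mean())
s=robot.get_state();print(s, robot.hold_point_z)
E
```

```text
pics
scene [1176.81547742  547.57382193 1226.82754518] 0.9958756510416666
side [ 202.48030141 -776.69001701  708.1827161 ] 0.996025390625
{'t': 0.1, 'joint_positions': array([ 1.13371651e+00,  3.81122882e-01,  1.29816962e+00, -8.83075956e-06,
        1.46360655e+00, -2.15318432e-01]), 'qd': array([ 4.78472069e-05, -1.99021785e-03, -7.82647959e-04,  4.16229385e-04,
       -2.64162144e-04, -1.76042972e-03]), 'joint_torque': array([ 4.71832391e-03, -4.49218512e+01, -2.31655097e+01, -1.00004522e-04,
        3.71714530e-03, -2.37695559e-05]), 'tcp_pos': array([120.96458805, 536.48598679, 404.18163191]), 'tool_rot': array([-2.05156657e-04,  1.10653133e-01,  9.93858872e-01, -6.20162427e-04]), 'wrist_force': array([ 0.20213563, -0.13616551, -0.00885135]), 'torque': array([0.03083776, 0.04027695, 0.01676903]), 'finger_force': 0.0, 'opening': 85.16723737032393} 154.70000000000002
```

View pics/scene0.png

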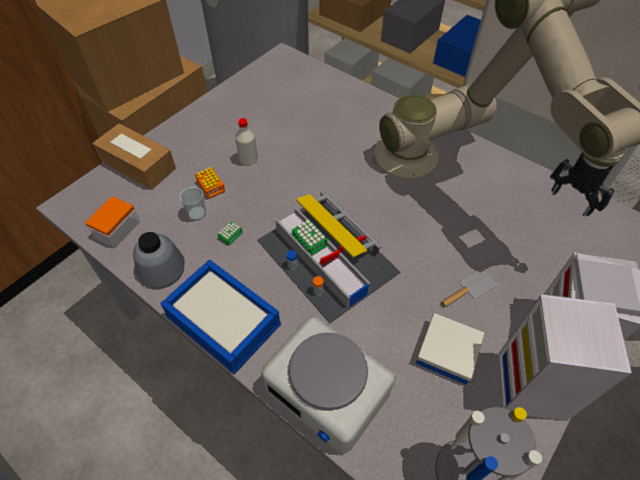

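View pics/side0.png

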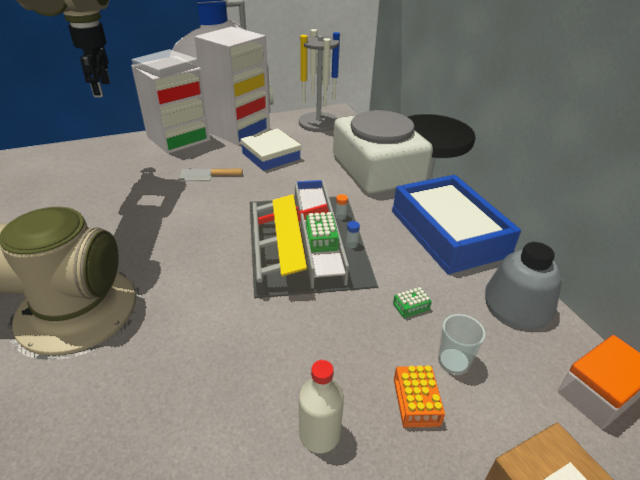

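The scene view shows the chute running from upper left, around (280,220), to the blue stop at (360,290). The green rack is at (309,235), the red gate at (332,256) and the yellow bar at (332,225) on the robot's side. The vials stand at (292,258) and (318,284). The smaller decoy rack is at (230,232).

```bash
cat > m.py <<'E'
from h import *
def big(m):
    n,l,s,_=cv2.connectedComponentsWithStats(m.astype(np.uint8)); i=1+np.argmax(s[1:,4]); return l==i
def analyse(c,roi):
    P=pts(c); hsv=cv2.cvtColor(c['pixels'],cv2.COLOR_BGR2HSV); H,S,V=cv2.split(hsv)
    R=np.zeros(H.shape,bool); R[roi[1]:roi[3],roi[0]:roi[2]]=1
    R&=c['range_z']>0
    masks=dict(yellow=(H>20)&(H<33)&(S>150)&(V>90),green=(H>45)&(H<85)&(S>100),blue=(H>105)&(H<125)&(S>150)&(V>50),red=((H<5)|(H>174))&(S>170)&(V>80))
    out={}
    for k,m in masks.items():
        m=big(m&R); q=P[m]; out[k]=q
        r=cv2.minAreaRect(q[:,:2].astype(np.float32))
        print(k,m.sum(),'med',np.median(q,0).round(1),'rect',np.round(r[0],1),np.round(r[1],1),round(r[2],2),'z',np.percentile(q[:,2],[2,50,98]).round(1))
    z=P[...,2]
    pl=big(R&(z>2)&(z<11)&(V<90)&(S<80)); q=P[pl]; r=cv2.minAreaRect(q[:,:2].astype(np.float32))
    print('plate',pl.sum(),np.round(r[0],1),np.round(r[1],1),round(r[2],2),np.median(q[:,2]), np.round(cv2.boxPoints(r)).tolist())
    return P,out
E
python3 - <<'E'
from m import *
for n,roi in(('scene',(250,180,410,330)),('side',(240,170,380,300))):
    c=dict(np.load(f'{n}0.npz')); print(n); analyse(c,roi)
    x,y,X,Y=roi; s=4; cv2.imwrite(f'pics/{n}c.png',cv2.resize(c['pixels'][y:Y,x:X],None,fx=s,fy=s,interpolation=cv2.INTER_CUBIC))
E
```

```text
scene
yellow 1221 med [456.2  22.4  75.5] rect [436.2  17.3] [272.8  92. ] 76.3 z [ 7.5 75.5 84.3]
green 258 med [546.5  26.   77.8] rect [529.    5.9] [ 87.8 103.6] 49.34 z [50.  77.8 86.4]
blue 531 med [782.6  78.8  78.1] rect [783.2  54. ] [118.1  66.4] 50.36 z [12.9 78.1 84.8]
red 146 med [537.1  82.9  64.2] rect [534.6  78.8] [16.7 81.4] 78.57 z [44.7 64.2 79.9]
plate 1914 [607.5  26.4] [355.6  78.7] 78.44 6.638577455971131 [[533.0, -140.0], [610.0, -156.0], [682.0, 193.0], [605.0, 209.0]]
side
yellow 1872 med [449.9 -10.8  75.9] rect [465.   52.1] [355.6  53.3] 76.69 z [66.6 75.9 83. ]
green 447 med [513.7 -44.6  59.7] rect [527.8  -9. ] [89.6 61.4] 76.06 z [45.8 59.7 85.3]
blue 73 med [605.7 -10.2  67.2] rect [606.2  -9.6] [25.1 26.6] 19.98 z [64.1 67.2 70.2]
red 169 med [543.4  76.7  65.6] rect [538.   78.8] [11.4 72.6] 79.19 z [48.8 65.6 77.9]
plate 1464 [479.9 -92.6] [ 71.6 262.1] 77.39 7.18739247934277 [[344.0, -99.0], [600.0, -156.0], [616.0, -86.0], [360.0, -29.0]]
```

View pics/scenec.png

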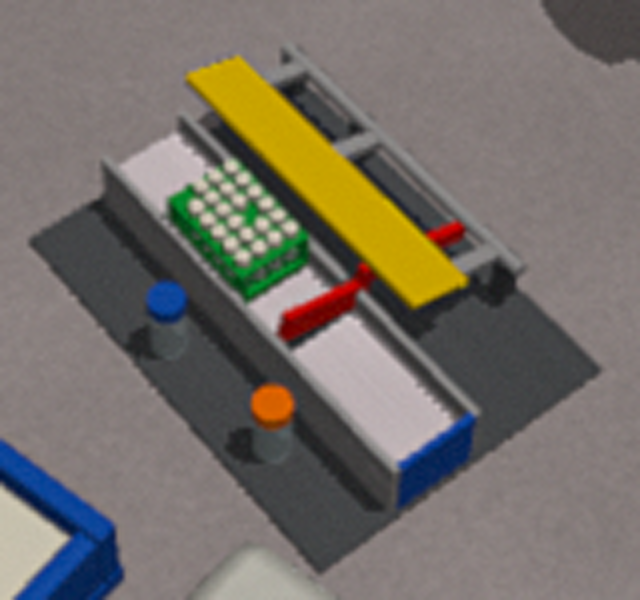

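```bash
python3 - <<'E'
from m import *
from scipy.optimize import minimize_scalar
def ext(q,th):
    a=np.array([np.cos(th),np.sin(th)]);b=np.array([-a[1],a[0]])
    return np.percentile(q[:,:2]@a,[2,98]),np.percentile(q[:,:2]@b,[2,98])
for n,roi in(('scene',(262,190,380,305)),('side',(262,175,345,280))):
    c=dict(np.load(f'{n}0.npz')); print(n); P,o=analyse(c,roi)
    # clean by height
    o['yellow']=o['yellow'][o['yellow'][:,2]>60]
    if n=='scene': o['green']=o['green'][(o['green'][:,2]>40)]
    for k in('yellow','green'):
        r=minimize_scalar(lambda t:np.ptp(ext(o[k],t)[1]),bounds=(1.2,1.5),method='bounded'); print(k,'theta',np.degrees(r.x))
    th=np.radians(77.3)
    for k in o: print(k,[e.round(1).tolist() for e in ext(o[k],th)])
    a=np.array([np.cos(th),np.sin(th)]);b=np.array([-a[1],a[0]])
    # wall tops: grey at z 59..66
    R=np.zeros(P.shape[:2],bool); R[roi[1]:roi[3],roi[0]:roi[2]]=1
    hsv=cv2.cvtColor(c['pixels'],cv2.COLOR_BGR2HSV)
    m=R&(hsv[...,1]<60)&(P[...,2]>58)&(P[...,2]<65); q=P[m]; v=q[:,:2]@b
    print('wallv hist',[(int(e),int(h)) for h,e in zip(*np.histogram(v,bins=np.arange(-640,-380,4))) if h>8])
E
```

```text
scene
yellow 1221 med [456.2  22.4  75.5] rect [436.2  17.3] [272.8  92. ] 76.3 z [ 7.5 75.5 84.3]
green 258 med [546.5  26.   77.8] rect [529.    5.9] [ 87.8 103.6] 49.34 z [50.  77.8 86.4]
blue 186 med [577.6 211.4  42.8] rect [577.1 210.9] [ 8.2 65.9] 80.14 z [11.2 42.8 65.4]
red 146 med [537.1  82.9  64.2] rect [534.6  78.8] [16.7 81.4] 78.57 z [44.7 64.2 79.9]
plate 1560 [605.5  15.3] [335.   68.7] 76.61 6.731709113980129 [[533.0, -140.0], [600.0, -156.0], [678.0, 170.0], [611.0, 186.0]]
yellow theta 76.50188424541102
green theta 85.94342750424416
yellow [[-14.5, 245.1], [-466.4, -414.2]]
green [[67.2, 156.0], [-547.2, -488.2]]
blue [[329.5, 335.5], [-547.8, -485.6]]
red [[193.0, 202.6], [-543.3, -469.1]]
wallv hist [(-560, 20), (-556, 114), (-552, 85), (-548, 11), (-488, 18), (-484, 69), (-480, 62), (-408, 11), (-404, 15), (-400, 9), (-396, 14), (-392, 10)]
side
yellow 1872 med [449.9 -10.8  75.9] rect [465.   52.1] [355.6  53.3] 76.69 z [66.6 75.9 83. ]
green 447 med [513.7 -44.6  59.7] rect [527.8  -9. ] [89.6 61.4] 76.06 z [45.8 59.7 85.3]
blue 14 med [567.  208.8  62.8] rect [566.4 207.7] [ 8.5 34.1] 79.72 z [59.8 62.8 65.1]
red 169 med [543.4  76.7  65.6] rect [538.   78.8] [11.4 72.6] 79.19 z [48.8 65.6 77.9]
plate 168 [448.9 -64.4] [31.9 52.4] 75.33 7.490097199471275 [[420.0, -73.0], [470.0, -86.0], [478.0, -56.0], [428.0, -42.0]]
yellow theta 77.00103154384193
green theta 79.85948191394147
yellow [[-21.7, 237.5], [-465.5, -415.8]]
green [[62.8, 149.7], [-545.2, -486.1]]
blue [[323.6, 331.7], [-523.5, -490.5]]
red [[190.7, 199.3], [-543.2, -471.7]]
wallv hist [(-560, 39), (-556, 99), (-552, 45), (-488, 24), (-484, 138), (-480, 60), (-412, 29), (-408, 28), (-404, 28), (-400, 27), (-396, 24), (-392, 19), (-388, 10)]
```

```bash
python3 -m inch '0 0 -9 0.03 -0.05 0 0.06; 0 0 -18 0.06 -0.1 0 0.06; 0 0 -27 0.09 -0.15 0 0.06; 0 0 -36 0.12 -0.2 0 0.06; 0 0 -45 0.15 -0.25 0 0.06'; python3 -m inch '0 0 -9 0.03 -0.05 0 0.06; 0 0 -18 0.06 -0.1 0 0.06; 0 0 -27 0.09 -0.15 0 0.06; 0 0 -36 0.12 -0.2 0 0.06; 0 0 -45 0.15 -0.25 0 0.06'; python3 -m inch '0 0 0 0.03 -0.05 -0.03 0.06; 0 0 0 0.057 -0.106 -0.06 0.06; 0 0 0 0.057 -0.106 -0.08 0.06; 0 0 0 0.057 -0.106 -0.08 0.06'
```

```text
t: 0.72
tcp_pos: [271.5, 284.9, 404.6]
tool_rot: [0.0, 0.485, 0.875, -0.0]
wrist_force: [1.4, 0.8, 0.4]
opening: 60.0
finger_force: 0.0
t: 1.35
tcp_pos: [421.6, 34.6, 404.7]
tool_rot: [-0.0, 0.783, 0.622, 0.0]
wrist_force: [0.8, 0.5, -0.1]
opening: 60.0
finger_force: 0.0
t: 1.85
tcp_pos: [477.9, -70.1, 323.2]
tool_rot: [-0.002, 0.781, 0.624, -0.001]
wrist_force: [0.8, 0.8, 0.2]
opening: 60.1
finger_force: 0.0
```

```bash
python3 - <<'E'
from h import *
w=cam('wrist');s=cam('scene');d=cam('side')
for n,c in(('w',w),('s',s),('d',d)): np.savez(n+'1.npz',**c)
t=np.hstack([cv2.resize(s['pixels'][140:310,240:420],(400,378),interpolation=2),cv2.resize(d['pixels'][130:300,220:400],(400,378),interpolation=2)])
cv2.imwrite('pics/w1.png',w['pixels']);cv2.imwrite('pics/sd1.png',t)
print(w['fx'],w['cx'],w['cy'],-w['R'].T@w['t'],w['R'])
E
```

```text
371.64829954431775 323.022800133472 238.7413446557227 [493.09793161  -3.51938282 290.74837974] [[ 0.97537694 -0.22051053 -0.00386491]
 [-0.21129763 -0.93935995  0.27010404]
 [-0.06319132 -0.2626366  -0.96282339]]
```

View pics/w1.png

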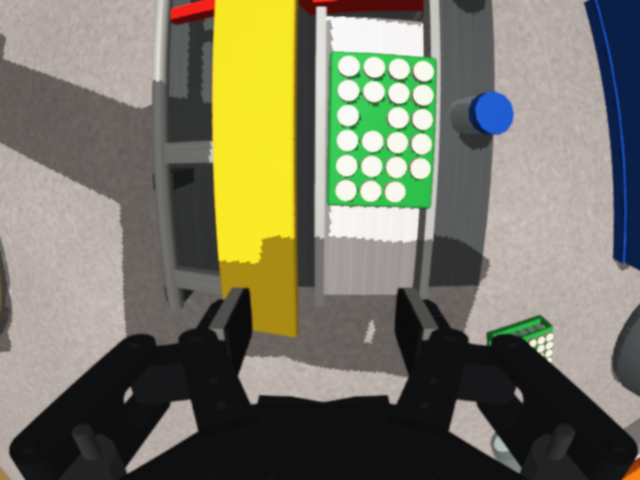

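View pics/sd1.png

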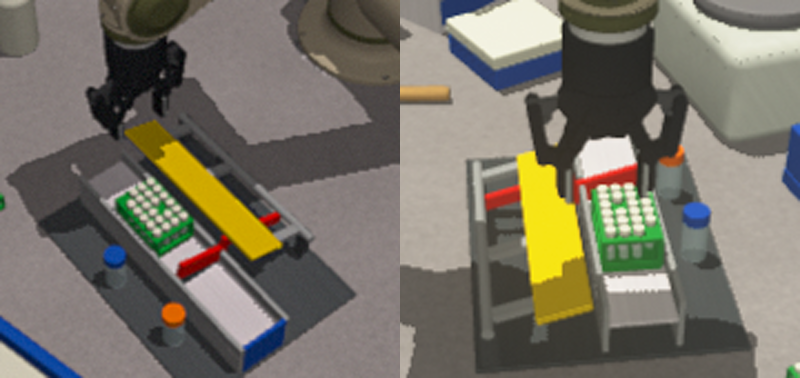

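The wrist view shows the yellow bar at columns 215–297 and the green rack at columns 330–435, rows 52–207. The fingertips are at about (238,295) and (408,295), one over the bar and one over the chute. I'll measure these in chute axes.

```bash
cat >> h.py <<'E'
O=np.array([548.3,77.9]);TH=np.radians(77.0)
A=np.array([[np.cos(TH),np.sin(TH)],[-np.sin(TH),np.cos(TH)]])
def chute(p):
    p=np.asarray(p,float); return np.concatenate([(p[...,:2]-O)@A.T,p[...,2:]],-1)
def fpts(c):
    v,u=np.mgrid[0:480,0:640]; x=u-c['cx'];y=v-c['cy'];r=np.hypot(x,y)+1e-9;th=r/c['fx']; z=c['range_z']; k=np.tan(th)*z/r
    return chute((np.stack([x*k,y*k,z],-1)-c['t'])@c['R'])
E
python3 - <<'E'
from h import *
w=dict(np.load('w1.npz')); P=fpts(w); H,S,V=cv2.split(cv2.cvtColor(w['pixels'],cv2.COLOR_BGR2HSV))
v,u=np.mgrid[0:480,0:640]
def rep(n,m): q=P[m&(w['range_z']>0)]; print(n,len(q),np.percentile(q,[2,50,98],axis=0).round(1).tolist())
rep('rack',(H>45)&(H<85)&(S>100)&(v<215)&(u>300)&(u<450))
rep('bar',(H>20)&(H<33)&(S>150)&(u<310))
rep('gate',((H<5)|(H>174))&(S>150)&(V>60)&(v<30)&(u>300)&(u<440))
z=P[...,2]; rep('wallR',(u>420)&(u<445)&(v<260)&(z>57)&(z<66)&(S<60)); rep('wallL',(u>305)&(u<332)&(v<280)&(z>57)&(z<66)&(S<60))
for uv in((238,300),(242,292),(403,292),(408,300),(400,320),(248,320)): print(uv,P[uv[1],uv[0]].round(1), w['range_z'][uv[1],uv[0]])
m=(V<60)&(v>285)&(v<340)&(z>100); 
for nm,mm in(('fL',m&(u<260)&(u>215)),('fR',m&(u>390)&(u<430))): rep(nm,mm); print(P[mm][:,2].min())
E
```

```text
rack 7373 [[-129.9, -27.0, 78.7], [-86.8, 4.7, 80.3], [-43.5, 32.9, 81.7]]
bar 26104 [[-209.0, 52.6, 66.0], [-101.7, 75.3, 74.0], [-9.9, 103.6, 79.8]]
gate 1336 [[-4.0, -24.0, 38.3], [-3.4, 11.8, 55.8], [-2.6, 49.0, 69.0]]
wallR 1694 [[-167.8, -36.7, 57.8], [-84.5, -34.4, 60.3], [0.6, -30.4, 61.8]]
wallL 2696 [[-180.4, 35.3, 58.9], [-95.4, 38.2, 60.3], [-11.6, 41.3, 61.7]]
(238, 300) [-149.2   66.8  169.6] 132.2429
(242, 292) [-149.4   66.9  161.9] 139.72984
(403, 292) [-148.9    5.   162. ] 139.349
(408, 300) [-149.     4.6  169.2] 132.4479
(400, 320) [-160.     5.7  164. ] 140.3646
(248, 320) [-162.4   65.8  160.3] 144.74696
fL 1076 [[-168.3, 65.3, 156.4], [-153.4, 65.7, 171.8], [-148.9, 76.1, 191.0]]
154.34717393874172
fR 1079 [[-168.0, -4.4, 154.7], [-153.3, 5.6, 171.2], [-148.7, 6.0, 190.7]]
152.479107461469
```

```bash
python3 -m inch '0 0 0 -0.004 0.001 -0.03 0.06; 0 0 0 -0.004 0.001 -0.06 0.06; 0 0 0 -0.004 0.001 -0.07 0.06'; python3 -m inch '0 0 0 0 0 -0.005 0.06; 0 0 0 0 0 -0.01 0.06; 0 0 0 0 0 -0.015 0.06;0 0 0 0 0 -0.015 0.06'; python3 -m inch '0 0 0 0 0 -0.003 0.06; 0 0 0 0 0 -0.006 0.06; 0 0 0 0 0 -0.006 0.06'
```

```text
t: 2.38
tcp_pos: [473.8, -67.8, 254.6]
tool_rot: [-0.0, 0.781, 0.625, -0.0]
wrist_force: [-0.5, -0.1, 0.7]
opening: 59.8
finger_force: 0.0
t: 2.88
tcp_pos: [474.3, -68.6, 240.1]
tool_rot: [0.001, 0.781, 0.624, 0.0]
wrist_force: [1.7, 0.3, 4.0]
opening: 59.9
finger_force: 1.9
t: 3.25
tcp_pos: [474.1, -68.6, 233.7]
tool_rot: [0.0, 0.781, 0.624, 0.0]
wrist_force: [2.8, -2.1, 4.8]
opening: 60.0
finger_force: 2.3
```

```bash
python3 -m inch '0 0 0 0 0 -0.002 0.06; 0 0 0 0 0 -0.004 0.06; 0 0 0 0 0 -0.004 0.06'; python3 -m inch '0 0 0 0 0 -0.002 0.06; 0 0 0 0 0 -0.002 0.06'; python3 - <<'E'
from h import *
w=cam('wrist'); P=fpts(w); H,S,V=cv2.split(cv2.cvtColor(w['pixels'],cv2.COLOR_BGR2HSV))
m=(H>20)&(H<33)&(S>150)&(w['range_z']>0)&(np.arange(640)<330)
q=P[m]; print(np.percentile(q,[2,50,98],axis=0).round(1).tolist())
q=q[(q[:,0]>-100)]
for a in range(48,104,8):
    s=q[abs(q[:,1]-a)<4]; print(a,len(s),np.median(s[:,2]) if len(s) else 0)
cv2.imwrite('pics/w2.png',w['pixels'])
E
```

```text
t: 3.62
tcp_pos: [474.3, -68.6, 229.9]
tool_rot: [0.001, 0.781, 0.624, 0.0]
wrist_force: [3.8, -0.7, 5.5]
opening: 60.1
finger_force: 2.6
t: 3.88
tcp_pos: [474.3, -68.6, 228.0]
tool_rot: [0.001, 0.781, 0.624, 0.0]
wrist_force: [3.3, -1.1, 5.5]
opening: 59.6
finger_force: 2.8
[[-197.6, 49.2, 55.7], [-102.7, 71.1, 57.9], [-38.8, 100.7, 59.8]]
48 1690 58.504861659828805
56 3476 58.714115279887395
64 3389 58.3291658455291
72 3303 57.92202811734485
80 3198 57.53987497062984
88 3087 57.14941327416693
96 2989 56.777934376645646
```

View pics/w2.png

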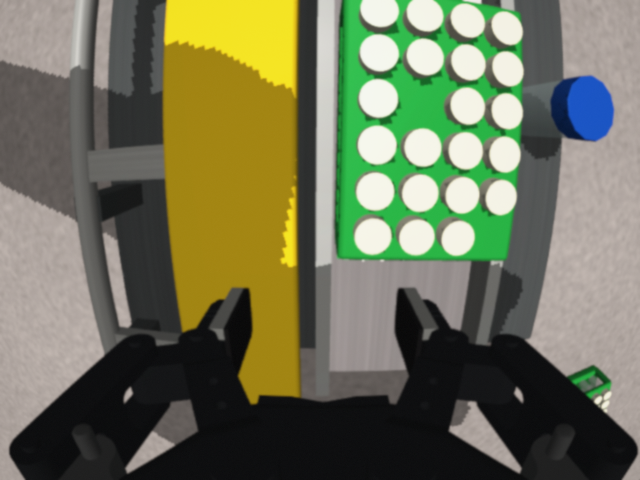

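The bar still slopes by about 0.05 rad, so the gate is at roughly 0.21. I'll press about 4 mm further.

```bash
python3 -m inch '0 0 0 0 0 -0.002 0.06; 0 0 0 0 0 -0.004 0.06; 0 0 0 0 0 -0.004 0.06'; python3 -m inch '0 0 0 0 0 -0.0007 0.06; 0 0 0 0 0 -0.0007 0.06'
```

```text
t: 4.3
tcp_pos: [474.5, -68.7, 224.3]
tool_rot: [0.001, 0.781, 0.624, 0.001]
wrist_force: [3.3, -1.3, 7.2]
opening: 60.2
finger_force: 3.5
t: 4.55
tcp_pos: [474.5, -68.7, 224.0]
tool_rot: [0.001, 0.781, 0.624, 0.001]
wrist_force: [4.2, -0.1, 12.8]
opening: 59.7
finger_force: 6.6
```

```bash
python3 -m inch '0 0 0 0.0009 0.0039 0 0.06; 0 0 0 0.0018 0.0078 0 0.06; 0 0 0 0.0027 0.0117 0 0.06; 0 0 0 0.0034 0.0146 0 0.06; 0 0 0 0.0041 0.0175 0 0.06'; python3 -m inch '0 0 0 0.0009 0.0039 0 0.06; 0 0 0 0.0018 0.0078 0 0.06; 0 0 0 0.0027 0.0117 0 0.06; 0 0 0 0.0036 0.0156 0 0.06; 0 0 0 0.0045 0.0195 0 0.06'; python3 - <<'E'
from h import *
w=cam('wrist'); P=fpts(w); H,S,V=cv2.split(cv2.cvtColor(w['pixels'],cv2.COLOR_BGR2HSV))
ok=w['range_z']>0
g=P[ok&(H>45)&(H<85)&(S>100)&(P[...,2]>70)&(abs(P[...,1])<50)]; print('rack top',np.percentile(g,[1,50,99],axis=0).round(1).tolist())
q=P[(H>20)&(H<33)&(S>150)&ok&(np.arange(640)<330)&(P[...,0]>-120)]; print('bar slope',np.polyfit(q[:,1],q[:,2],1))
s=robot.get_state(); print(chute(s['tcp_pos']))
E
```

```text
t: 5.18
tcp_pos: [478.1, -51.9, 223.9]
tool_rot: [0.001, 0.781, 0.625, -0.001]
wrist_force: [-2.0, -10.5, 14.6]
opening: 60.2
finger_force: 7.3
t: 5.8
tcp_pos: [482.6, -32.5, 223.9]
tool_rot: [0.001, 0.781, 0.625, -0.001]
wrist_force: [-3.1, -11.3, 14.7]
opening: 60.0
finger_force: 8.0
rack top [[-110.5, -27.2, 78.1], [-63.5, 11.9, 80.3], [-23.0, 33.4, 81.8]]
bar slope [-1.96213112e-02  5.56439081e+01]
[-121.97814376   39.21776928  223.9538737 ]
```

```bash
python3 -m inch '0 0 0 0.0011 0.0049 0 0.06; 0 0 0 0.0022 0.0097 0 0.06; 0 0 0 0.0034 0.0146 0 0.06; 0 0 0 0.0045 0.0195 0 0.06; 0 0 0 0.0056 0.0244 0 0.06'; python3 -m inch '0 0 0 0.0011 0.0049 0 0.06; 0 0 0 0.0022 0.0097 0 0.06; 0 0 0 0.0034 0.0146 0 0.06; 0 0 0 0.0045 0.0195 0 0.06; 0 0 0 0.0056 0.0244 0 0.06'; python3 - <<'E'
from h import *
w=cam('wrist'); P=fpts(w); H,S,V=cv2.split(cv2.cvtColor(w['pixels'],cv2.COLOR_BGR2HSV))
ok=w['range_z']>0
g=P[ok&(H>45)&(H<85)&(S>100)&(P[...,2]>70)&(abs(P[...,1])<50)]; print('rack top',np.percentile(g,[1,50,99],axis=0).round(1).tolist())
s=robot.get_state(); print(chute(s['tcp_pos']))
E
```

```text
t: 6.48
tcp_pos: [488.2, -8.1, 224.0]
tool_rot: [0.001, 0.781, 0.625, -0.001]
wrist_force: [-3.4, -11.9, 14.6]
opening: 60.2
finger_force: 8.2
t: 7.1
tcp_pos: [493.7, 16.3, 224.0]
tool_rot: [0.001, 0.781, 0.625, -0.001]
wrist_force: [-2.4, -11.8, 15.4]
opening: 60.1
finger_force: 8.4
rack top [[-60.7, -27.7, 78.0], [-13.6, 11.3, 80.3], [27.1, 33.3, 81.9]]
[-71.82815891  39.37177144 223.92983254]
```

```bash
for i in 1; do :; done; python3 -m inch '0 0 0 0.0011 0.0049 0 0.06; 0 0 0 0.0022 0.0097 0 0.06; 0 0 0 0.0034 0.0146 0 0.06; 0 0 0 0.0045 0.0195 0 0.06; 0 0 0 0.0056 0.0244 0 0.06'; python3 -m inch '0 0 0 0.0011 0.0049 0 0.06; 0 0 0 0.0022 0.0097 0 0.06; 0 0 0 0.0034 0.0146 0 0.06; 0 0 0 0.0045 0.0195 0 0.06; 0 0 0 0.0056 0.0244 0 0.06'
```

```text
t: 7.78
tcp_pos: [499.3, 40.7, 224.0]
tool_rot: [0.001, 0.781, 0.625, -0.001]
wrist_force: [-1.9, -12.0, 16.1]
opening: 60.0
finger_force: 8.6
t: 8.4
tcp_pos: [504.9, 65.1, 224.0]
tool_rot: [0.001, 0.781, 0.625, -0.001]
wrist_force: [-3.6, -12.4, 15.5]
opening: 59.9
finger_force: 8.6
```

```bash
python3 -m inch '0 0 0 0.0011 0.0049 0 0.06; 0 0 0 0.0022 0.0097 0 0.06; 0 0 0 0.0034 0.0146 0 0.06; 0 0 0 0.0045 0.0195 0 0.06; 0 0 0 0.0056 0.0244 0 0.06'; python3 -m inch '0 0 0 0.0009 0.0039 0 0.06; 0 0 0 0.0018 0.0078 0 0.06; 0 0 0 0.0018 0.0078 0 0.06'; python3 - <<'E'
from h import *
w=cam('wrist'); P=fpts(w); H,S,V=cv2.split(cv2.cvtColor(w['pixels'],cv2.COLOR_BGR2HSV))
ok=w['range_z']>0
g=P[ok&(H>45)&(H<85)&(S>100)&(P[...,2]>70)&(abs(P[...,1])<50)]; print('rack top',np.percentile(g,[1,50,99],axis=0).round(1).tolist())
s=robot.get_state(); print(chute(s['tcp_pos']))
cv2.imwrite('pics/w3.png',w['pixels'])
E
```

```text
t: 9.02
tcp_pos: [510.4, 89.4, 224.0]
tool_rot: [0.001, 0.781, 0.625, -0.001]
wrist_force: [-2.7, -12.3, 16.5]
opening: 60.2
finger_force: 8.6
t: 9.4
tcp_pos: [512.2, 97.5, 223.9]
tool_rot: [0.001, 0.781, 0.625, -0.001]
wrist_force: [-2.7, -9.1, 15.7]
opening: 60.4
finger_force: 8.1
rack top [[22.6, -28.2, 77.9], [69.7, 11.1, 80.3], [110.5, 33.4, 81.8]]
[ 10.94872104  39.54934321 223.9651632 ]
```

View pics/w3.png

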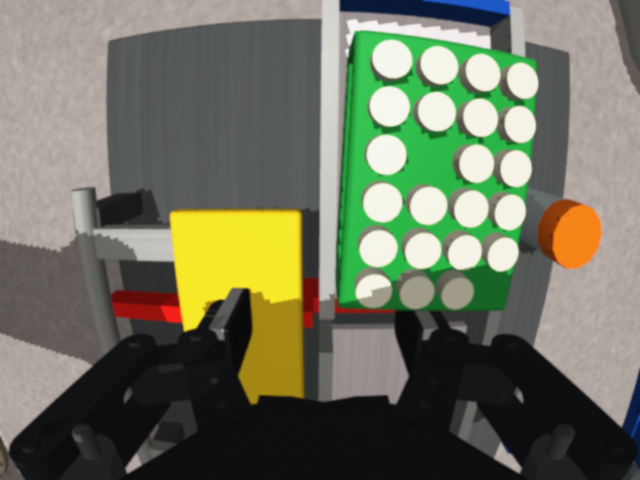

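The rack's rear face is at x≈22, so its origin is about 67 and it is clear of the gate. I'll retract along the bar while still pressing, then lift gently.

```bash
python3 -m inch '0 0 0 -0.0018 -0.0078 0 0.06; 0 0 0 -0.0045 -0.0195 0 0.06; 0 0 0 -0.0072 -0.0312 0 0.06; 0 0 0 -0.0099 -0.0429 0 0.06; 0 0 0 -0.0126 -0.0545 0 0.06'; python3 -m inch '0 0 0 0 0 0.003 0.06; 0 0 0 0 0 0.006 0.06; 0 0 0 0 0 0.009 0.06; 0 0 0 0 0 0.012 0.06; 0 0 0 0 0 0.015 0.06';  python3 -m inch '0 0 0 0 0 0.003 0.06; 0 0 0 0 0 0.006 0.06; 0 0 0 0 0 0.01 0.06; 0 0 0 0 0 0.03 0.06; 0 0 0 0 0 0.06 0.06'; python3 -m inch '0 0 0 0 0 0.05 0.06; 0 0 0 0 0 0.09 0.06; 0 0 0 0 0 0.09 0.06'; python3 - <<'E'
from h import *
w=cam('wrist'); P=fpts(w); H,S,V=cv2.split(cv2.cvtColor(w['pixels'],cv2.COLOR_BGR2HSV))
ok=w['range_z']>0
g=P[ok&(H>45)&(H<85)&(S>100)&(P[...,2]>70)&(abs(P[...,1])<50)]; print('rack top',np.percentile(g,[1,50,99],axis=0).round(1).tolist())
q=P[(H>20)&(H<33)&(S>150)&ok&(np.arange(640)<330)]; print('bar slope',np.polyfit(q[:,1],q[:,2],1))
s=cam('scene')['pixels'][140:330,240:420]
cv2.imwrite('pics/f.png',np.hstack([cv2.resize(w['pixels'],(400,300)),cv2.resize(s,(284,300),interpolation=2)]))
E
```

```text
t: 10.07
tcp_pos: [499.8, 44.4, 224.0]
tool_rot: [-0.001, 0.781, 0.624, 0.002]
wrist_force: [2.8, 10.4, 15.0]
opening: 60.1
finger_force: 7.3
t: 10.7
tcp_pos: [499.2, 43.9, 237.8]
tool_rot: [-0.001, 0.781, 0.625, -0.001]
wrist_force: [-3.8, 0.5, 2.7]
opening: 59.7
finger_force: 1.8
t: 11.32
tcp_pos: [500.1, 43.6, 298.3]
tool_rot: [-0.0, 0.781, 0.624, -0.0]
wrist_force: [0.6, -0.1, 0.8]
opening: 59.8
finger_force: 0.0
t: 11.7
tcp_pos: [500.1, 43.8, 391.0]
tool_rot: [0.003, 0.781, 0.625, 0.003]
wrist_force: [-0.7, 0.1, -0.2]
opening: 59.9
finger_force: 0.0
rack top [[21.4, -29.0, 78.3], [61.8, 3.3, 80.3], [109.7, 32.7, 82.4]]
bar slope [ -0.43106637 107.8438153 ]
```

View pics/f.png

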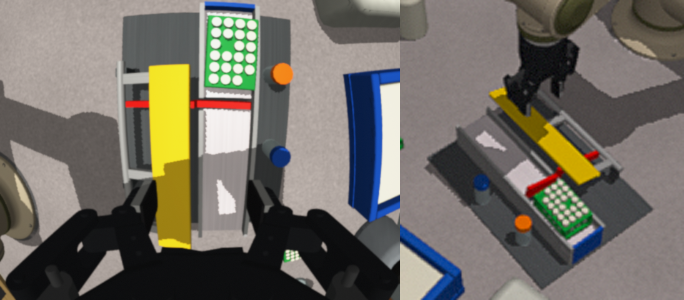

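The picture shows the gate shut behind the rack, the rack in its bay, both vials standing, and the arm clear. I'll hand the job in.

```bash
python3 -c "
from workcell import robot
print(robot.job_done())"
```

```text
the job is handed in; nothing more can be done
None
```

The rack is wholly past the gate (origin about 66 mm beyond it), the gate has sprung shut behind it, nothing else in view moved, and the job was handed in at about 12 s with the arm clear.

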